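# Sort the bench oddments into their trays

## Task

Sort the five small things along the front of the desk into the grey trays: the two glass vials standing upright in the round tray, the battery and the USB stick in the square tray, and the screwdriver lengthwise in the long narrow tray. Each must rest directly on its tray's floor, standing or lying as it does now and not on top of another; never let a vial fall over, and leave the film can and the loupe between the trays where they are.

Things in the scene. Friction and masses are not known exactly. Their poses are not given: they have to be found in the camera images.
- vial_black: small glass specimen vial with a black screw cap, standing upright; 22 mm in diameter, 62 mm high, about 20 to 30 g; origin at the centre of its underside, z up along its axis; grasp across the body
- vial_white: small glass specimen vial with a white screw cap, standing upright; 22 mm in diameter, 56 mm high, about 20 to 30 g; origin at the centre of its underside, z up along its axis; grasp across the body
- battery: blue 9 V block battery lying on its narrow side; 18 mm wide (its x), 26 mm high, its body from y = -21 to +25 mm with terminals at one end (51 mm overall), 37 to 65 g; origin on the desk under it, z up; grasp across the 18 mm
- usb_stick: small flat green USB stick with a white plug end; 18 mm wide (its x), 56 mm long (its y), 8 mm thick; origin under its middle, z up; grasp across the 18 mm
- screwdriver: small screwdriver with a yellow handle, lying down; 134 mm long along its x, round handle 13 mm thick from x = -67 to +18 mm, thin steel blade from there to x = +67 mm; about 30 to 40 g; origin at the middle of its length, at its underside at the start (the driver may roll about its length); grasp across the handle, best about 20 mm from the origin towards -x
- round_tray: round low grey tray, the place for vials; outside diameter 116 mm, inside 108 mm. Fixed to the desk. Walls 4 mm thick and 16 mm high above the desk, inner floor 3 mm above the desk, origin at the centre of its underside on the desk, z up
- square_tray: square low grey tray, the place for electrical things; outside 130 x 130 mm, inside 122 x 122 mm. Fixed to the desk. Walls 4 mm thick and 16 mm high above the desk, inner floor 3 mm above the desk, origin at the centre of its underside on the desk, z up
- long_tray: long narrow low grey tray, the place for the screwdriver; outside 76 mm (its x) by 166 mm (its y), inside 68 x 158 mm. Fixed to the desk. Walls 4 mm thick and 16 mm high above the desk, inner floor 3 mm above the desk, origin at the centre of its underside on the desk, z up
- film_can: bystander: black film can with a grey lid standing between the trays, 34 mm in diameter, 53 mm high; origin at the centre of its underside; leave it where it is
- loupe: bystander: black stand loupe standing between the trays, 41 mm in diameter, 38 mm high; origin at the centre of its underside; leave it where it is

How it is judged (in metres and radians):
At the end, for the whole second after the job is handed in: At rest on the tray floors: vials upright, < 45 mm from the round tray's centre; battery and USB stick unturned (tilt < 0.15), < 56 mm in x and y from the square tray's centre; screwdriver flat, lengthwise (< 0.35 rad), < 33 mm across and < 35 mm along from the long tray's centre (horizontal distance between each of vial_black, vial_white and round_tray below 0.045 m and z of vial_black in the frame of round_tray between -0.004 and 0.008 m and angle between each of vial_black, vial_white, battery, usb_stick's own z axis and vertical below 0.15 rad and linear speed of each of vial_black, vial_white, battery, usb_stick, screwdriver below 0.02 m/s and angular speed of each of vial_black, vial_white, battery, usb_stick, screwdriver below 0.2 rad/s and z of vial_white in the frame of round_tray between -0.004 and 0.008 m and x of battery in the frame of square_tray between -0.056 and 0.056 m and y of battery in the frame of square_tray between -0.056 and 0.056 m and z of battery in the frame of square_tray between -0.004 and 0.008 m and x of usb_stick in the frame of square_tray between -0.056 and 0.056 m and y of usb_stick in the frame of square_tray between -0.056 and 0.056 m and z of usb_stick in the frame of square_tray between -0.004 and 0.008 m and x of screwdriver in the frame of long_tray between -0.033 and 0.033 m and y of screwdriver in the frame of long_tray between -0.035 and 0.035 m and z of screwdriver in the frame of long_tray between -0.004 and 0.018 m and angle between the x axis of screwdriver and the y axis of long_tray, either way round below 0.35 rad and angle between screwdriver's own x axis and vertical between 1.45 and 1.69 rad); the robot touches nothing.
It fails at once if the film can is moved more than 25 mm from where it stood (distance of film_can from where it was at the start of the episode above 0.025 m).
It fails at once if the loupe is moved more than 25 mm from where it stood (distance of loupe from where it was at the start of the episode above 0.025 m).
It fails at once if the vial with the black cap is tipped over (more than 0.7 rad) (angle between vial_black's own z axis and vertical above 0.7 rad).
It fails at once if the vial with the white cap is tipped over (more than 0.7 rad) (angle between vial_white's own z axis and vertical above 0.7 rad).
It also fails if it takes over 125 s, if anything falls off the work surface, if the arm or the gripper's body presses on something with over 40 N, if the wrist force passes 120 N, or if a joint passes its speed limit or range.

## Robot

A 6-joint arm with a two-finger parallel gripper is mounted at the origin on a cart in front of the work surface, level with it; the furniture and walls round the work are solid. World frame = base frame: x ahead of the robot, y to its left, z up, the work surface at z = 0. Lengths are in m, angles in degrees, forces in N, time in s.
With the tool pointing down it reaches from about 0.3 to 0.75 m from the base axis. Payload 8.5 kg.
Tool frame: the origin (TCP) lies at the very end of the fingers, on their centre line; the grasp point (between the pads) lies 19 mm behind it (env.tcp_to_grasp is the distance from the TCP to the grasp point, in m); z points along the fingers, y is the line along which they close (so a half turn about z gives the same grasp; the last joint's range is limited). The gripper opens to 85 mm and grips with 20 to 120 N. Pads are 22 mm wide; open, the fingers measure 114 mm over their backs; the gripper's body (76 mm by 85 mm) begins 54 mm behind the grasp point. The pads swing forward as they close: fully open they stand 13 mm farther back than shut.
Start: joints at [-88.998, 21.807, 74.336, -0, 83.858, -12.336], TCP at [0.127, -0.535, 0.231] pointing down, gripper open.
Joint ranges: [-178.18, 178.18], [-50.72, 133.34], [12.68, 142.11], [-81.47, 261.47], [9.98, 163.14], [-165.26, 165.26]. Speed limits (degrees/s): [136.94, 136.94, 180, 180, 180, 180].

## Interface

Orientations are given as a 3x3 rotation matrix whose columns are the frame's x, y, z axes.
In Python, from rig import status, get_image, env gives the robot as it stands.
- The arm moves only by the shell command python3 -m handwheel 'ROWS' [FORCE]. ROWS is text: rows parted by semicolons, each of 7 numbers parted by spaces: the shift along the world's x, y, z in cm, then the turn, a rotation vector about the world's x, y, z in degrees, then the opening, from 0 (shut) to 1 (fully open). In form: dx dy dz wx wy wz gripper; .... A call has 1 to 8 rows; each row is the pose to reach, as a shift and turn from the pose commanded when the call began; what a row does not reach only later rows make up. A row lasts 1/12 s, in which the tool goes at most 41.7 mm and 7.16 degrees, less where a joint would pass 70% of its speed; a pose out of reach is approached as far as the arm can. A call with a gripper value outside its range is refused whole. The fingers move at their own pace and stop on an object; FORCE is the grip in N (left out, the last holds). Time passes only in rows, so rows that repeat a pose let the fingers close. It gives the time, the measured TCP pose, the force, the opening and the grip force at its end, in the units of the state.
- status.observe(): the state, without advancing time (a new reading comes with each control period).
- get_image(name): name is "scene" or "top" or "wrist"; returns a dict with "color" (420x560x3 uint8, red, green, blue), "vertical_fov" (degrees; the focal length in pixels is half the picture's height over the tangent of half this angle, whatever the lens; pixels are square), "cx", "cy" (the principal point, pixels), "xyz" and "orientation" of the camera in the world. Camera axes: x right, y down, z forward; pixel columns grow to the right and rows downward; lengths in m; the calibration is good to about 2 mm. A picture is of the moment at which its call begins. There is no depth.
- env.close_job(): hands the job in; it is judged then, once.
The state is a dict: "time_s": time; "q": joint angles; "qvel": joint speeds; "joint_efforts": joint torques, N m; "position": TCP position; "tool_rot": TCP orientation; "ft_force": force on the tool from outside, world axes, zero at the start; "wrist_torque": the same for the moment, N m; "grip_width": finger opening in m; "gripper_force": force on a finger pad.
Only numpy, scipy, OpenCV 4.12 (cv2) and the standard library are available. Lean on these libraries where they do the work, as an engineer would, in place of code of your own. Each camera call takes 0.05 s, during which the arm holds its last target. There are 200 camera calls.

## Working session

There is one attempt and no reset: what is moved stays moved. The work goes in short steps, Python scripts to look and compute and a shell command to move; the robot and the scene stay as the last step left them, time stands still between calls to the robot, and variables do not carry over. Pictures are saved under pics/ and viewed, at most 14 in all, crops included, and the job is handed in when it is done.

```bash
mkdir -p pics; ls; cat > h.py <<'E'
import numpy as np,cv2
from rig import status,get_image,env
def snap(n,f):
    d=get_image(n); cv2.imwrite('pics/'+f,d['color'][:,:,::-1]); np.save('pics/'+f[:-4],d,allow_pickle=True); return d
def load(f): return np.load('pics/'+f+'.npy',allow_pickle=True).item()
def ray(d,u,v,z):
    h=d['color'].shape[0]; f=h/2/np.tan(np.radians(d['vertical_fov'])/2)
    r=np.array(d['orientation']).reshape(3,3)@np.array([(u-d['cx'])/f,(v-d['cy'])/f,1]); c=np.array(d['xyz'])
    return c+r*(z-c[2])/r[2]
E
python3 - <<'E'
from h import *
for n in ['top','scene','wrist']:
    d=snap(n,n+'0.png'); print(n,d['xyz'],np.round(d['orientation'],3).tolist(),d['vertical_fov'],d['cx'],d['cy'])
s=status.observe(); print(s['time_s'],s['position'],np.round(s['tool_rot'],3).tolist())
E
```

```text
pics
top [0.39378898 0.01892703 1.05870771] [[0.013, -0.986, 0.167], [-1.0, -0.017, -0.019], [0.022, -0.167, -0.986]] 47.05132888438967 285.0488322672286 207.52058626938157
scene [-0.10400873  0.44434729  0.91613875] [[-0.525, -0.637, 0.564], [-0.851, 0.381, -0.361], [0.015, -0.67, -0.742]] 42.677192964682746 290.4092582205659 211.8664068163294
wrist [ 0.19473123 -0.51938939  0.37390238] [[0.23, -0.938, -0.261], [-0.973, -0.223, -0.06], [-0.002, 0.267, -0.964]] 69.58041665006935 277.60356700696417 206.5182649611461
0.15 [ 0.12688278 -0.53494946  0.2308904 ] [[0.973, 0.231, -0.0], [0.231, -0.973, 0.001], [0.0, -0.001, -1.0]]
```

View pics/top0.png

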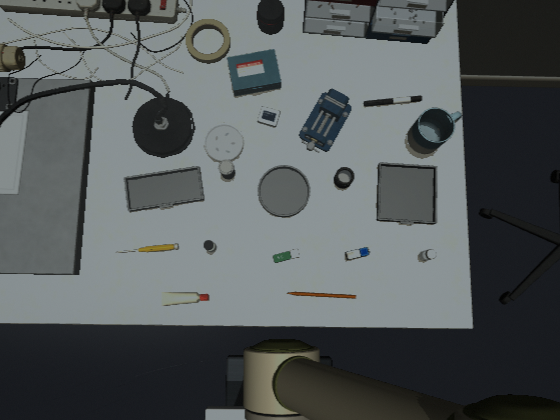

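View pics/scene0.png

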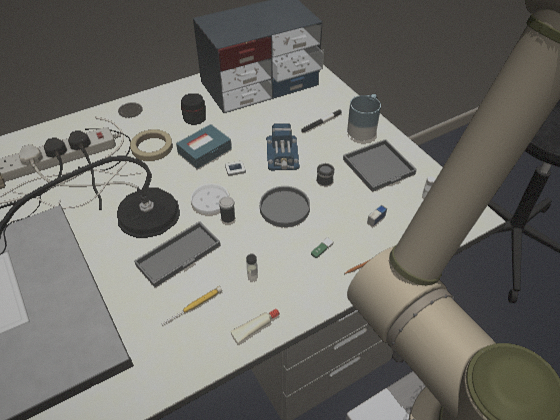

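Top view: vial_black at (209,246), screwdriver ~(150,249), USB (286,256), battery (357,254), vial_white (428,255). The trays are long (164,189), round (284,191) and square (407,193); film can (227,168), loupe (344,178). Next I segment these with masks.

```bash
python3 - <<'E'
from h import *
d=load('top0'); im=d['color']; c=im.astype(int); hsv=cv2.cvtColor(im,cv2.COLOR_RGB2HSV)
bg=cv2.medianBlur(im,5)
print('desk',c[230,320],c[270,240])
big=cv2.resize(im[150:270,110:445],None,fx=2.38,fy=2.38,interpolation=cv2.INTER_CUBIC)
cv2.imwrite('pics/crop1.png',big[:,:,::-1])
desk=np.array(c[230,320]); diff=(np.abs(c-desk).max(2)>35).astype(np.uint8)
rois={'vb':(196,232,222,262),'sd':(110,236,186,260),'usb':(268,244,304,268),'bat':(340,242,376,266),'vw':(414,242,444,268),'long':(118,160,212,218),'round':(254,160,314,222),'square':(370,156,444,230),'loupe':(330,160,358,192),'can':(216,150,238,182)}
zs={'vb':.03,'sd':.0065,'usb':.004,'bat':.013,'vw':.03,'long':.016,'round':.016,'square':.016,'loupe':.038,'can':.053}
for k,(x0,y0,x1,y1) in rois.items():
    m=diff[y0:y1,x0:x1]; sat=hsv[y0:y1,x0:x1,1]
    if k in('sd','usb','bat'): m=((sat>90)&(m>0)).astype(np.uint8)
    cs,_=cv2.findContours(m,cv2.RETR_EXTERNAL,cv2.CHAIN_APPROX_NONE)
    cn=max(cs,key=cv2.contourArea)+np.array([x0,y0])
    P=np.array([ray(d,u,v,zs[k])[:2] for u,v in cn[:,0]])*1000
    r=cv2.minAreaRect(P.astype(np.float32)); print(k,cv2.boundingRect(cn),np.round(r[0]),np.round(r[1]),round(r[2],1))
E
```

```text
desk [140 148 150] [139 148 150]
vb (203, 240, 14, 15) [482. 159.] [29. 24.] 46.5
sd (138, 244, 36, 8) [479. 278.] [12. 76.] 6.1
usb (274, 252, 17, 10) [464.   4.] [16. 35.] 14.8
bat (359, 247, 10, 10) [ 477. -174.] [17. 18.] 14.8
vw (418, 249, 14, 14) [ 470. -303.] [22. 35.] 23.4
long (124, 166, 81, 47) [607. 264.] [ 86. 169.] 10.0
round (258, 165, 52, 53) [608.   2.] [117. 113.] 0.9
square (376, 162, 61, 64) [ 606. -269.] [134. 140.] 87.7
loupe (333, 167, 22, 24) [ 634. -127.] [41. 53.] 59.7
can (216, 155, 22, 27) [646. 120.] [52. 47.] 15.0
```

View pics/crop1.png

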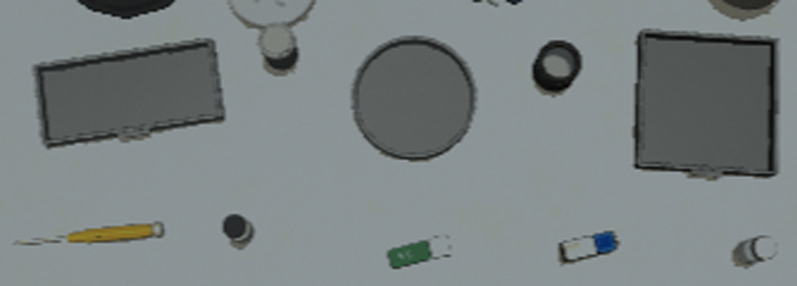

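The crop shows the screwdriver and long tray nearly parallel (5–10° off the y axis) and the battery and USB about 15° off. The gripper can therefore close along x for everything. I'll move above the row with tool y along +x and measure with the wrist camera.

```bash
python3 -m handwheel '4 4 2 0 0 7 0.6; 8 7 2 0 0 14 0.6; 11 10 2 0 0 21 0.6; 15 13 2 0 0 28 0.6; 18 16 2 0 0 35 0.6; 21 19 2 0 0 42 0.6; 24 22 2 0 0 49 0.6; 27 25 2 0 0 56 0.6' && python3 -m handwheel '3 3 0 0 0 7 0.6; 5 6 0 0 0 14 0.6; 6.3 10.5 0 0 0 20.7 0.6; 6.3 10.5 0 0 0 20.7 0.6; 6.3 10.5 0 0 0 20.7 0.6; 6.3 10.5 0 0 0 20.7 0.6'
python3 - <<'E'
from h import *
d=snap('wrist','w1.png'); print(d['xyz'],np.round(d['orientation'],3).tolist()); s=status.observe(); print(s['time_s'],s['position'],np.round(s['tool_rot'],3).tolist(),s['q'])
E
```

```text
time_s: 0.82
position: [0.3713, -0.3098, 0.2512]
tool_rot: [[0.347, 0.938, -0.0], [0.938, -0.347, 0.0], [0.0, -0.0, -1.0]]
ft_force: [0.3, -0.1, -0.4]
grip_width: 0.0514
gripper_force: 0.0
time_s: 1.32
position: [0.4332, -0.2067, 0.2513]
tool_rot: [[-0.0, 1.0, -0.0], [1.0, 0.0, -0.0], [-0.0, -0.0, -1.0]]
ft_force: [-0.4, -1.1, -0.2]
grip_width: 0.0511
gripper_force: 0.0
[ 0.43519704 -0.13890464  0.39435402] [[1.0, 0.0, -0.001], [0.0, -0.964, -0.267], [-0.001, 0.267, -0.964]]
1.3667 [ 0.43300222 -0.20735293  0.25119615] [[0.001, 1.0, -0.0], [1.0, -0.001, -0.0], [-0.0, -0.0, -1.0]] [-3.97455156e+01  1.38922699e+01  8.27342405e+01 -1.78163173e-02
  8.33774468e+01 -3.96947367e+01]
```

View pics/w1.png

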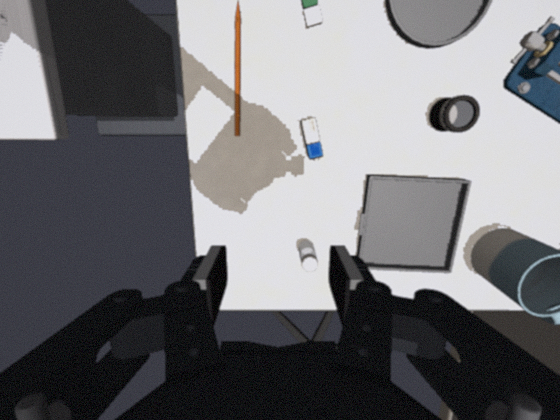

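w1: battery (302–323, 118–157), white vial cap at ~(310,266), square tray (358–468, 176–270), loupe (455,113). Next, the other half.

```bash
python3 -m handwheel '0 4 0 0 0 0 0.6; 0 8 0 0 0 0 0.6; 0 12 0 0 0 0 0.6; 0 16 0 0 0 0 0.6; 0 20 0 0 0 0 0.6; 0 24 0 0 0 0 0.6; 0 28 0 0 0 0 0.6; 0 30 0 0 0 0 0.6' >/dev/null&& python3 -m handwheel '0 1 0 0 0 0 0.6; 0 1 0 0 0 0 0.6; 0 1 0 0 0 0 0.6; 0 1 0 0 0 0 0.6'
python3 - <<'E'
from h import *
d=snap('wrist','w2.png'); print(d['xyz'],np.round(d['orientation'],3).tolist())
E
```

```text
time_s: 2.37
position: [0.4336, 0.1019, 0.2512]
tool_rot: [[0.002, 1.0, -0.0], [1.0, -0.002, -0.0], [-0.0, -0.0, -1.0]]
ft_force: [0.7, -0.5, 0.3]
grip_width: 0.0515
gripper_force: 0.0
[0.43576368 0.16967383 0.39427724] [[1.0, -0.002, -0.001], [-0.002, -0.964, -0.267], [-0.001, 0.267, -0.964]]
```

View pics/w2.png

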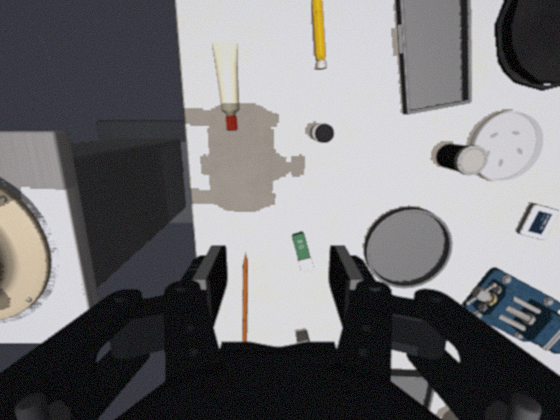

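w2: black vial cap (323,133), USB (303,251), round tray centre (407,246), film can top (471,160). The screwdriver and long tray are cut off at the top, so I'll shift a bit more and then measure everything.

```bash
python3 -m handwheel '0 4 0 0 0 0 0.6; 0 8 0 0 0 0 0.6; 0 12 0 0 0 0 0.6; 0 13 0 0 0 0 0.6; 0 13 0 0 0 0 0.6; 0 13 0 0 0 0 0.6; 0 13 0 0 0 0 0.6' 
python3 - <<'E'
from h import *
d3=snap('wrist','w3.png'); d1=load('w1'); d2=load('w2')
def rep(n,d,m,z,roi):
    x0,y0,x1,y1=roi; q=np.zeros(m.shape,np.uint8); q[y0:y1,x0:x1]=m[y0:y1,x0:x1]
    cs,_=cv2.findContours(q,cv2.RETR_EXTERNAL,cv2.CHAIN_APPROX_NONE); cn=max(cs,key=cv2.contourArea)
    P=(np.array([ray(d,u,v,z)[:2] for u,v in cn[:,0]])*1000).astype(np.float32)
    r=cv2.minAreaRect(P); print(n,cv2.boundingRect(cn),np.round(r[0],1),np.round(r[1]),round(r[2],1), 'hull',np.round(cv2.boxPoints(r)).tolist())
def mk(d):
    c=d['color'].astype(int); h=cv2.cvtColor(d['color'],cv2.COLOR_RGB2HSV); return c,h,h[...,1]>90,c.max(2)
c,h,s,v=mk(d1); print('desk',c[100,350])
dark=v<150
print('vw row',c[235:276:3,310].tolist()); print('bat col',c[112:162:4,311].tolist())
rep('sq',d1,dark,.016,(345,165,480,280)); rep('loupe',d1,dark,.038,(425,88,482,138)); rep('bat blue',d1,s,.026,(290,110,335,165))
c,h,s,v=mk(d2); dark=v<150
rep('usbgreen',d2,s,.008,(285,222,325,280)); rep('vb cap',d2,v<90,.062,(305,115,340,148)); rep('round',d2,dark,.016,(355,198,458,292))
c,h,s,v=mk(d3); dark=v<150
rep('long',d3,dark,.016,(380,40,485,330)); rep('sdhandle',d3,s,.0065,(290,60,350,330))
E
```

```text
time_s: 3.0
position: [0.4336, 0.2319, 0.2512]
tool_rot: [[0.001, 1.0, -0.0], [1.0, -0.001, -0.0], [-0.0, -0.0, -1.0]]
ft_force: [-0.4, 0.3, 0.3]
grip_width: 0.0512
gripper_force: 0.0
desk [224 225 225]
vw row [[226, 225, 227], [225, 225, 223], [171, 171, 168], [137, 136, 133], [153, 152, 151], [195, 195, 198], [146, 147, 150], [125, 117, 115], [226, 225, 230], [222, 222, 228], [223, 221, 228], [224, 224, 229], [221, 218, 220], [223, 224, 227]]
bat col [[223, 224, 223], [186, 181, 176], [222, 220, 211], [219, 217, 212], [221, 221, 214], [223, 222, 228], [222, 222, 227], [226, 224, 228], [59, 92, 148], [27, 87, 175], [39, 102, 180], [64, 125, 189], [210, 207, 211]]
sq (345, 174, 125, 106) [ 601.6 -277.2] [149. 149.] 87.4 hull [[524.0, -348.0], [673.0, -355.0], [679.0, -206.0], [530.0, -200.0]]
loupe (428, 95, 52, 37) [ 633.1 -128.6] [58. 39.] 0.0 hull [[604.0, -109.0], [604.0, -148.0], [662.0, -148.0], [662.0, -109.0]]
bat blue (306, 142, 16, 17) [ 478.8 -170.7] [17. 17.] 13.9 hull [[469.0, -165.0], [473.0, -181.0], [489.0, -177.0], [485.0, -161.0]]
usbgreen (294, 233, 14, 26) [466.7   6.8] [13. 36.] 15.6 hull [[456.0, 22.0], [465.0, -12.0], [478.0, -9.0], [468.0, 26.0]]
vb cap (316, 124, 17, 18) [485.1 159.4] [17. 18.] 1.8 hull [[476.0, 168.0], [477.0, 150.0], [494.0, 151.0], [493.0, 169.0]]
round (355, 206, 97, 86) [604.5   3.5] [129. 123.] 3.8 hull [[536.0, 61.0], [544.0, -62.0], [673.0, -54.0], [665.0, 69.0]]
long (381, 73, 73, 144) [609.2 267.4] [ 82. 165.] 10.0 hull [[554.0, 341.0], [583.0, 179.0], [664.0, 194.0], [635.0, 356.0]]
sdhandle (309, 109, 12, 63) [481.6 277.8] [12. 77.] 6.5 hull [[472.0, 315.0], [480.0, 239.0], [492.0, 240.0], [483.0, 317.0]]
```

View pics/w3.png

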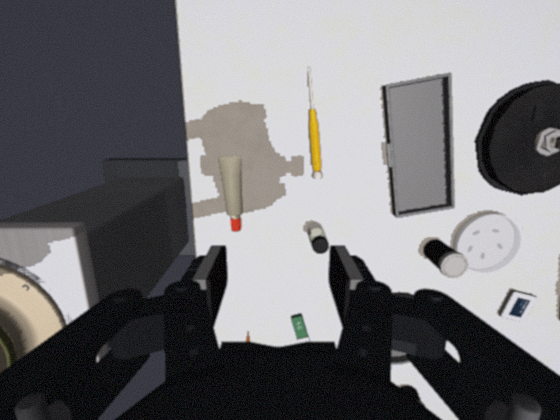

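w3: screwdriver tip (310,68), butt (318,178); long tray (384–453, 74–216). I'll compute the remaining points from these corners.

```bash
python3 - <<'E'
from h import *
d1,d2,d3=load('w1'),load('w2'),load('w3')
R=lambda d,u,v,z:np.round(ray(d,u,v,z)[:2]*1000,0).tolist()
print('sd tip,butt',R(d3,310,68,.005),R(d3,318,179,.0065),'vb',R(d3,320,246,.062),R(d2,323,133,.062))
print('long',[R(d3,*p,.016) for p in((382,87),(450,74),(454,208),(394,217))])
print('sq',[R(d1,*p,.016) for p in((365,175),(469,181),(453,271),(357,265))])
print('bat',[R(d1,*p,.026) for p in((302,119),(317,117),(323,155),(308,159))])
print('vw',R(d1,310,266,.056),'round',R(d2,407,246,.016),[R(d2,*p,.016) for p in((364,246),(451,246),(407,206),(407,286))])
print('usb',[R(d2,*p,.008) for p in((292,235),(304,232),(314,266),(302,270))],'can',R(d2,471,160,.053),'loupe',R(d1,459,113,.038))
E
```

```text
sd tip,butt [474.0, 362.0] [488.0, 229.0] vb [485.0, 159.0] [484.0, 159.0]
long [[558.0, 340.0], [635.0, 354.0], [665.0, 193.0], [588.0, 180.0]]
sq [[545.0, -202.0], [678.0, -210.0], [677.0, -336.0], [544.0, -327.0]]
bat [[464.0, -135.0], [481.0, -132.0], [490.0, -176.0], [472.0, -181.0]]
vw [475.0, -309.0] round [610.0, 9.0] [[552.0, 9.0], [669.0, 9.0], [603.0, 65.0], [616.0, -51.0]]
usb [[455.0, 22.0], [471.0, 27.0], [486.0, -24.0], [469.0, -30.0]] can [653.0, 129.0] loupe [639.0, -128.0]
```

```bash
python3 -m handwheel '2.5 2.2 -4 0 0 3 0.6; 4.9 4.4 -8 0 0 6 0.6; 4.9 4.4 -12 0 0 6 0.6; 4.9 4.4 -16 0 0 6 0.6; 4.9 4.4 -19 0 0 6 0.6; 4.9 4.4 -21.5 0 0 6 0.6; 4.9 4.4 -23.5 0 0 6 0.6; 4.9 4.4 -24.2 0 0 6 0.6' 30 && python3 -m handwheel '0 0 -0.5 0 0 0 0.6; 0 0 -0.5 0 0 0 0.6; 0 0 -0.5 0 0 0 0.3; 0 0 -0.5 0 0 0 0; 0 0 -0.5 0 0 0 0; 0 0 -0.5 0 0 0 0; 0 0 -0.5 0 0 0 0;0 0 -0.5 0 0 0 0' && python3 -m handwheel '0 0 0 0 0 0 0;0 0 0 0 0 0 0; 0 0 0 0 0 0 0; 0 0 1 0 0 0 0; 0 0 3 0 0 0 0; 0 0 5 0 0 0 0; 0 0 5 0 0 0 0'
```

```text
time_s: 3.72
position: [0.4814, 0.2756, 0.0065]
tool_rot: [[-0.103, 0.995, -0.005], [0.995, 0.103, -0.002], [-0.001, -0.005, -1.0]]
ft_force: [-0.1, -0.1, 0.2]
grip_width: 0.051
gripper_force: 0.0
time_s: 4.38
position: [0.4827, 0.2776, 0.0054]
tool_rot: [[-0.105, 0.994, 0.002], [0.994, 0.105, 0.0], [0.0, 0.002, -1.0]]
ft_force: [-0.1, -0.9, 6.9]
grip_width: 0.0112
gripper_force: 30.2
time_s: 4.97
position: [0.4839, 0.2781, 0.0583]
tool_rot: [[-0.105, 0.994, 0.006], [0.994, 0.105, 0.002], [0.001, 0.006, -1.0]]
ft_force: [0.7, 0.1, 0.4]
grip_width: 0.0108
gripper_force: 29.4
```

```bash
python3 -m handwheel '4 -1 0 0 0 2 0; 8 -2 0 0 0 4 0; 12 -2.9 0 0 0 4 0; 13.1 -2.9 0 0 0 4 0; 13.1 -2.9 -1.5 0 0 4 0; 13.1 -2.9 -3 0 0 4 0; 13.1 -2.9 -4 0 0 4 0; 13.1 -2.9 -4.5 0 0 4 0' && python3 -m handwheel '0 0 0 0 0 0 0; 0 0 0 0 0 0 0; 0 0 0 0 0 0 0.3; 0 0 0 0 0 0 0.4; 0 0 0 0 0 0 0.4; 0 0 2 0 0 0 0.4; 0 0 6 0 0 0 0.4; 0 0 10 0 0 0 0.6' 
python3 - <<'E'
from h import *
snap('wrist','w4.png')
E
```

```text
time_s: 5.63
position: [0.6124, 0.2483, 0.008]
tool_rot: [[-0.174, 0.985, -0.003], [0.985, 0.174, -0.001], [-0.0, -0.003, -1.0]]
ft_force: [-10.2, -3.5, 34.7]
grip_width: 0.0106
gripper_force: 33.7
time_s: 6.3
position: [0.6124, 0.2483, 0.1095]
tool_rot: [[-0.174, 0.985, -0.003], [0.985, 0.174, -0.001], [-0.0, -0.003, -1.0]]
ft_force: [0.8, 0.5, -0.1]
grip_width: 0.0448
gripper_force: 0.0
```

View pics/w4.png

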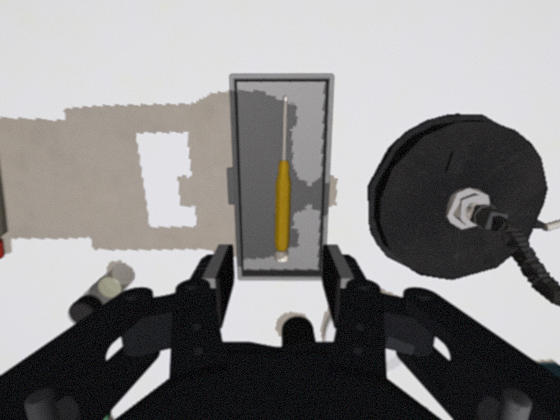

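w4: the screwdriver lies flat and centred in the long tray, about (284,95)–(283,262). Next, the black vial.

```bash
python3 -m handwheel '-4 -3 0 0 0 -4 0.6; -8 -6 0 0 0 -8 0.6; -12 -8.9 0 0 0 -10 0.6; -12.7 -8.9 0 0 0 -10 0.6; -12.7 -8.9 -3 0 0 -10 0.6; -12.7 -8.9 -6 0 0 -10 0.6; -12.7 -8.9 -8.5 0 0 -10 0.6; -12.7 -8.9 -9.4 0 0 -10 0.6' 25 && python3 -m handwheel '0 0 0 0 0 0 0.6; 0 0 0 0 0 0 0.4; 0 0 0 0 0 0 0.3; 0 0 0 0 0 0 0.25; 0 0 0 0 0 0 0.2; 0 0 0 0 0 0 0.1; 0 0 0 0 0 0 0.1; 0 0 0 0 0 0 0.1' && python3 -m handwheel '0 0 0 0 0 0 0;0 0 0 0 0 0 0; 0 0 0 0 0 0 0; 0 0 1 0 0 0 0; 0 0 3 0 0 0 0; 0 0 5 0 0 0 0; 0 0 5 0 0 0 0'
```

```text
time_s: 7.02
position: [0.4849, 0.1592, 0.0128]
tool_rot: [[-0.0, 1.0, -0.004], [1.0, 0.0, -0.0], [-0.0, -0.004, -1.0]]
ft_force: [-0.7, -0.2, -0.6]
grip_width: 0.051
gripper_force: 0.0
time_s: 7.68
position: [0.4871, 0.1596, 0.0167]
tool_rot: [[-0.001, 1.0, 0.003], [1.0, 0.001, 0.0], [0.0, 0.003, -1.0]]
ft_force: [-0.4, -0.3, 7.3]
grip_width: 0.0217
gripper_force: 24.3
time_s: 8.27
position: [0.488, 0.1597, 0.0693]
tool_rot: [[-0.001, 1.0, 0.007], [1.0, 0.001, 0.001], [0.001, 0.007, -1.0]]
ft_force: [1.6, 0.2, 0.1]
grip_width: 0.0212
gripper_force: 24.5
```

```bash
python3 -m handwheel '2 -2 0 0 0 0 0; 4 -4.2 0 0 0 0 0; 6.5 -6.8 0 0 0 0 0; 9 -9.5 0 0 0 0 0; 11.5 -12 0 0 0 0 0; 12.3 -12.9 0 0 0 0 0; 12.3 -12.9 0 0 0 0 0; 12.3 -12.9 -1 0 0 0 0' && python3 -m handwheel '0 0 -1 0 0 0 0; 0 0 -2 0 0 0 0; 0 0 -3 0 0 0 0; 0 0 -3.4 0 0 0 0; 0 0 -3.7 0 0 0 0; 0 0 -3.7 0 0 0 0'
```

```text
time_s: 8.93
position: [0.6096, 0.0305, 0.0564]
tool_rot: [[0.0, 1.0, 0.002], [1.0, -0.0, -0.0], [-0.0, 0.002, -1.0]]
ft_force: [-0.5, -0.2, -0.6]
grip_width: 0.0212
gripper_force: 24.6
time_s: 9.43
position: [0.608, 0.0313, 0.0196]
tool_rot: [[-0.002, 1.0, -0.002], [1.0, 0.002, 0.0], [0.0, -0.002, -1.0]]
ft_force: [-9.4, 1.7, 18.5]
grip_width: 0.0214
gripper_force: 26.4
```

```bash
python3 -m handwheel '0 0 0.1 0 0 0 0; 0 0 0.1 0 0 0 0; 0 0 0.1 0 0 0 0.3; 0 0 0.1 0 0 0 0.35; 0 0 0.1 0 0 0 0.4; 0 0 0.1 0 0 0 0.45; 0 0 0.1 0 0 0 0.5;0 0 0.1 0 0 0 0.5' && python3 -m handwheel '0 0 2 0 0 0 0.5; 0 0 5 0 0 0 0.5; 0 0 8.5 0 0 0 0.5; 0 0 12 0 0 0 0.5; 0 0 12 0 0 0 0.5; 0 0 12 0 0 0 0.5'
python3 - <<'E'
from h import *
snap('wrist','w5.png')
E
```

```text
time_s: 10.1
position: [0.6092, 0.0304, 0.0192]
tool_rot: [[-0.001, 1.0, -0.0], [1.0, 0.001, 0.0], [0.0, -0.0, -1.0]]
ft_force: [0.6, -0.4, -0.3]
grip_width: 0.0426
gripper_force: 0.0
time_s: 10.6
position: [0.6099, 0.0304, 0.1412]
tool_rot: [[-0.001, 1.0, 0.004], [1.0, 0.001, -0.001], [-0.001, 0.004, -1.0]]
ft_force: [-0.3, -0.2, -0.6]
grip_width: 0.0426
gripper_force: 0.0
```

View pics/w5.png

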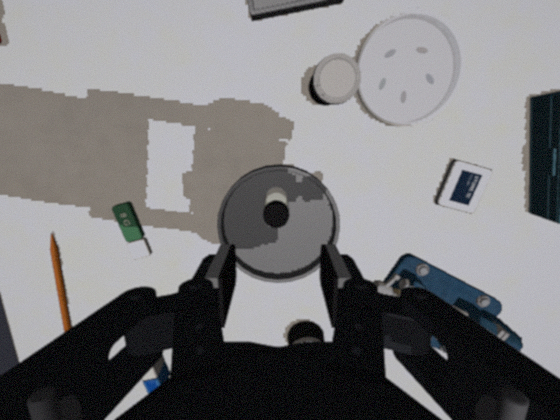

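w5: the black vial stands upright in the round tray, cap at (276,213). Next, the USB stick.

```bash
python3 -m handwheel '-4 -1 0 0 0 5 0.5; -8 -2 0 0 0 10 0.5; -12 -3.2 0 0 0 15 0.5; -14 -3.2 -2 0 0 15 0.5; -14 -3.2 -6 0 0 15 0.5; -14 -3.2 -10 0 0 15 0.5; -14 -3.2 -12.5 0 0 15 0.5; -14 -3.2 -13.3 0 0 15 0.5' 25 && python3 -m handwheel '0 0 -0.4 0 0 0 0.5; 0 0 -0.4 0 0 0 0.4; 0 0 -0.4 0 0 0 0.3; 0 0 -0.4 0 0 0 0.2; 0 0 -0.4 0 0 0 0.1; 0 0 -0.4 0 0 0 0; 0 0 -0.4 0 0 0 0;0 0 -0.4 0 0 0 0' && python3 -m handwheel '0 0 0 0 0 0 0; 0 0 0 0 0 0 0; 0 0 1 0 0 0 0; 0 0 3 0 0 0 0; 0 0 6 0 0 0 0; 0 0 6 0 0 0 0'
```

```text
time_s: 11.32
position: [0.4664, -0.001, 0.0022]
tool_rot: [[-0.259, 0.966, -0.008], [0.966, 0.259, 0.002], [0.004, -0.007, -1.0]]
ft_force: [-0.0, 0.1, -0.0]
grip_width: 0.0424
gripper_force: 0.0
time_s: 11.98
position: [0.4699, -0.0017, 0.0035]
tool_rot: [[-0.26, 0.966, 0.003], [0.966, 0.26, -0.001], [-0.001, 0.002, -1.0]]
ft_force: [-1.1, 0.4, 6.9]
grip_width: 0.0169
gripper_force: 25.7
time_s: 12.48
position: [0.4714, -0.0019, 0.0667]
tool_rot: [[-0.26, 0.966, 0.008], [0.966, 0.26, -0.002], [-0.004, 0.007, -1.0]]
ft_force: [0.8, -1.1, -0.1]
grip_width: 0.0172
gripper_force: 24.9
```

```bash
python3 -m handwheel '1 -3 0 0 0 -3 0; 3 -6.5 0 0 0 -6 0; 5 -10 0 0 0 -9 0; 6.5 -14 0 0 0 -12 0; 8 -18 0 0 0 -15 0; 9.5 -22 0 0 0 -15 0; 11 -25.5 0 0 0 -15 0; 11.2 -28.3 0 0 0 -15 0' && python3 -m handwheel '0 0 0 0 0 0 0; 0 0 -2 0 0 0 0; 0 0 -4 0 0 0 0; 0 0 -5.2 0 0 0 0; 0 0 -5.7 0 0 0 0; 0 0 -5.7 0 0 0 0; 0 0 -5.7 0 0 0 0'
```

```text
time_s: 13.15
position: [0.5827, -0.2879, 0.0623]
tool_rot: [[0.0, 1.0, 0.002], [1.0, -0.0, -0.002], [-0.002, 0.002, -1.0]]
ft_force: [-0.2, 0.6, -0.9]
grip_width: 0.0174
gripper_force: 24.9
time_s: 13.73
position: [0.5813, -0.2841, 0.006]
tool_rot: [[-0.001, 1.0, 0.0], [1.0, 0.001, -0.0], [-0.0, 0.0, -1.0]]
ft_force: [-2.0, 1.2, 4.3]
grip_width: 0.0174
gripper_force: 26.5
```

```bash
python3 -m handwheel '0 0 0.1 0 0 0 0.25; 0 0 0.1 0 0 0 0.35; 0 0 0.1 0 0 0 0.4; 0 0 0.1 0 0 0 0.4; 0 0 2 0 0 0 0.4; 0 0 5 0 0 0 0.4; 0 0 9 0 0 0 0.4; 0 0 13 0 0 0 0.5' && python3 -m handwheel '-3 3 0 0 0 3 0.5; -6 6 0 0 0 6 0.5; -8 9 0 0 0 9 0.5; -10.4 12.8 0 0 0 12 0.5; -10.4 12.8 0 0 0 12 0.5; -10.4 12.8 0 0 0 12 0.5'
python3 - <<'E'
from h import *
d=snap('wrist','w6.png')
hs=cv2.cvtColor(d['color'],cv2.COLOR_RGB2HSV)
E
```

```text
time_s: 14.4
position: [0.5808, -0.2842, 0.1362]
tool_rot: [[-0.001, 1.0, -0.002], [1.0, 0.001, 0.001], [0.001, -0.002, -1.0]]
ft_force: [-0.4, 0.7, 0.8]
grip_width: 0.0424
gripper_force: 0.0
time_s: 14.9
position: [0.4764, -0.155, 0.1358]
tool_rot: [[-0.21, 0.978, -0.0], [0.978, 0.21, 0.0], [0.0, -0.0, -1.0]]
ft_force: [0.1, -1.5, 0.7]
grip_width: 0.043
gripper_force: 0.0
```

View pics/w6.png

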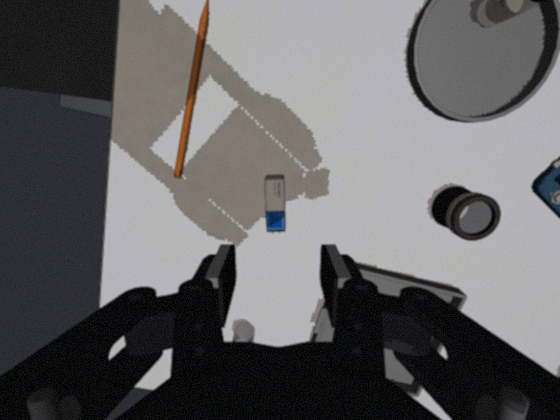

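w6: the battery at (275,203) is aligned with the fingers (centre ~278), so I descend.

```bash
python3 -m handwheel '0 0 -4 0 0 0 0.5; 0 0 -8 0 0 0 0.5; 0 0 -11 0 0 0 0.5; 0 0 -12.5 0 0 0 0.5; 0 0 -13 0 0 0 0.5; 0 0 -13 0 0 0 0.4; 0 0 -13 0 0 0 0.3; 0 0 -13 0 0 0 0.2' 30 && python3 -m handwheel '0 0 0 0 0 0 0.1; 0 0 0 0 0 0 0; 0 0 0 0 0 0 0; 0 0 0 0 0 0 0; 0 0 1 0 0 0 0; 0 0 3 0 0 0 0; 0 0 6 0 0 0 0; 0 0 6 0 0 0 0'
```

```text
time_s: 15.62
position: [0.4781, -0.1573, 0.0064]
tool_rot: [[-0.208, 0.978, 0.002], [0.978, 0.208, -0.001], [-0.002, 0.002, -1.0]]
ft_force: [-0.7, -0.5, -0.3]
grip_width: 0.0176
gripper_force: 4.9
time_s: 16.28
position: [0.4791, -0.1575, 0.0697]
tool_rot: [[-0.209, 0.978, 0.007], [0.978, 0.209, -0.004], [-0.005, 0.006, -1.0]]
ft_force: [2.0, 0.1, 0.6]
grip_width: 0.017
gripper_force: 29.7
```

```bash
python3 -m handwheel '3 -2 0 0 0 -3 0; 6 -4 0 0 0 -6 0; 9.5 -6 0 0 0 -9 0; 12.5 -8 0 0 0 -12 0; 15.4 -9.7 0 0 0 -12 0; 15.4 -9.7 0 0 0 -12 0; 15.4 -9.7 -2 0 0 -12 0; 15.4 -9.7 -4 0 0 -12 0' && python3 -m handwheel '0 0 -1.2 0 0 0 0; 0 0 -1.7 0 0 0 0; 0 0 -1.7 0 0 0 0; 0 0 -1.7 0 0 0 0'
```

```text
time_s: 16.95
position: [0.6317, -0.2538, 0.0252]
tool_rot: [[-0.001, 1.0, 0.002], [1.0, 0.001, -0.001], [-0.001, 0.002, -1.0]]
ft_force: [0.8, 0.6, -0.4]
grip_width: 0.0163
gripper_force: 29.8
time_s: 17.28
position: [0.6309, -0.2532, 0.009]
tool_rot: [[-0.001, 1.0, -0.0], [1.0, 0.001, 0.0], [0.0, -0.0, -1.0]]
ft_force: [-3.6, 2.3, 5.1]
grip_width: 0.0169
gripper_force: 31.0
```

```bash
python3 -m handwheel '0 0 0.1 0 0 0 0.2; 0 0 0.1 0 0 0 0.3; 0 0 0.1 0 0 0 0.33; 0 0 0.1 0 0 0 0.33; 0 0 2 0 0 0 0.33; 0 0 5 0 0 0 0.33; 0 0 9 0 0 0 0.33; 0 0 13 0 0 0 0.5' && python3 -m handwheel '-4 0 0 0 0 0 0.6; -8 0 0 0 0 0 0.6; -12 0 0 0 0 0 0.6; -15.6 0 0 0 0 0 0.6; -15.6 -1.5 0 0 0 0 0.6; -15.6 -1.5 0 0 0 0 0.6'
python3 - <<'E'
from h import *
d=snap('wrist','w7.png')
E
```

```text
time_s: 17.95
position: [0.6308, -0.2533, 0.1391]
tool_rot: [[-0.001, 1.0, -0.002], [1.0, 0.001, 0.001], [0.001, -0.002, -1.0]]
ft_force: [1.3, 0.7, -0.4]
grip_width: 0.0389
gripper_force: 0.0
time_s: 18.45
position: [0.474, -0.27, 0.1387]
tool_rot: [[0.002, 1.0, 0.0], [1.0, -0.002, -0.001], [-0.001, 0.0, -1.0]]
ft_force: [1.3, -0.5, 1.1]
grip_width: 0.0513
gripper_force: 0.0
```

View pics/w7.png

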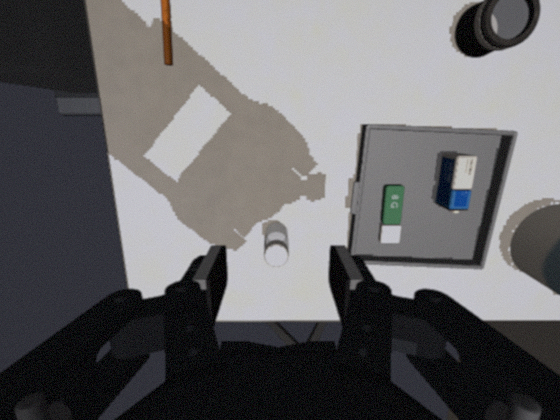

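w7: the USB (392,212) and battery (458,182) lie flat and apart in the square tray; the white vial cap is at (277,254).

```bash
python3 - <<'E'
from h import *
d=load('w7'); print(ray(d,277,254,.056),status.observe()['position'])
E
```

```text
[ 0.47533184 -0.30474423  0.056     ] [ 0.47532992 -0.26960583  0.13876413]
```

```bash
python3 -m handwheel '0 -2 0 0 0 0 0.6; 0 -3.6 0 0 0 0 0.6; 0 -3.6 0 0 0 0 0.6; 0 -3.6 -3 0 0 0 0.6; 0 -3.6 -6 0 0 0 0.6; 0 -3.6 -9.5 0 0 0 0.6; 0 -3.6 -11.7 0 0 0 0.6; 0 -3.6 -12.4 0 0 0 0.6' 25 && python3 -m handwheel '0 0 0 0 0 0 0.6; 0 0 0 0 0 0 0.4; 0 0 0 0 0 0 0.3; 0 0 0 0 0 0 0.25; 0 0 0 0 0 0 0.2; 0 0 0 0 0 0 0.1; 0 0 0 0 0 0 0.1; 0 0 0 0 0 0 0.1' && python3 -m handwheel '0 0 0 0 0 0 0;0 0 0 0 0 0 0; 0 0 0 0 0 0 0; 0 0 1 0 0 0 0; 0 0 3 0 0 0 0; 0 0 5 0 0 0 0; 0 0 7 0 0 0 0; 0 0 7 0 0 0 0'
```

```text
time_s: 19.17
position: [0.4746, -0.3031, 0.0108]
tool_rot: [[-0.001, 1.0, -0.004], [1.0, 0.001, 0.004], [0.004, -0.004, -1.0]]
ft_force: [0.2, -0.3, -0.1]
grip_width: 0.0508
gripper_force: 0.0
time_s: 19.83
position: [0.476, -0.3051, 0.0159]
tool_rot: [[-0.001, 1.0, 0.002], [1.0, 0.001, -0.002], [-0.002, 0.002, -1.0]]
ft_force: [-0.9, 1.0, 7.0]
grip_width: 0.0211
gripper_force: 24.4
time_s: 20.5
position: [0.4765, -0.3057, 0.0889]
tool_rot: [[-0.001, 1.0, 0.005], [1.0, 0.001, -0.005], [-0.005, 0.005, -1.0]]
ft_force: [0.6, 0.3, 0.1]
grip_width: 0.0216
gripper_force: 24.5
```

```bash
python3 -m handwheel '1 2 0 0 0 0 0; 2.5 5 0 0 0 0 0; 4 8.5 0 0 0 0 0; 5.5 12 0 0 0 0 0; 7 15.5 0 0 0 0 0; 8.5 19 0 0 0 0 0; 10 22.5 0 0 0 0 0; 11.5 25.5 0 0 0 0 0' && python3 -m handwheel '1 2 0 0 0 0 0; 1.85 3.25 0 0 0 0 0; 1.85 3.25 0 0 0 0 0; 1.85 3.25 -2 0 0 0 0; 1.85 3.25 -4 0 0 0 0; 1.85 3.25 -5.5 0 0 0 0; 1.85 3.25 -6.4 0 0 0 0; 1.85 3.25 -6.7 0 0 0 0' && python3 -m handwheel '0 0 0 0 0 0 0; 0 0 0 0 0 0 0'
```

```text
time_s: 21.17
position: [0.5904, -0.0471, 0.0845]
tool_rot: [[-0.001, 1.0, -0.0], [1.0, 0.001, 0.0], [0.0, -0.0, -1.0]]
ft_force: [-0.3, -0.7, -0.1]
grip_width: 0.0212
gripper_force: 24.5
time_s: 21.83
position: [0.6078, -0.0183, 0.0176]
tool_rot: [[0.0, 1.0, -0.002], [1.0, -0.0, -0.0], [-0.0, -0.002, -1.0]]
ft_force: [-11.6, 0.3, 29.0]
grip_width: 0.0208
gripper_force: 28.2
time_s: 22.0
position: [0.6087, -0.0182, 0.0178]
tool_rot: [[0.0, 1.0, 0.0], [1.0, -0.0, -0.0], [-0.0, 0.0, -1.0]]
ft_force: [-1.8, -1.6, 2.8]
grip_width: 0.021
gripper_force: 25.4
```

```bash
python3 -m handwheel '0 0 0.05 0 0 0 0.2; 0 0 0.05 0 0 0 0.3; 0 0 0.05 0 0 0 0.35; 0 0 0.05 0 0 0 0.4; 0 0 0.05 0 0 0 0.45; 0 0 0.05 0 0 0 0.5; 0 0 0.05 0 0 0 0.5' && python3 -m handwheel '0 0 2 0 0 0 0.5; 0 0 5 0 0 0 0.5; 0 0 8.5 0 0 0 0.5; 0 0 12 0 0 0 0.5; -4 0 15 0 0 0 0.5; -8 0 18 0 0 0 0.5; -12 0 20 0 0 0 0.5; -12 0 20 0 0 0 0.5' && python3 -m handwheel '0 0 0 0 0 0 0.5; 0 0 0 0 0 0 0.5; 0 0 0 0 0 0 0.5; 0 0 0 0 0 0 0.5'
python3 - <<'E'
from h import *
snap('wrist','w8.png'); d=snap('scene','s8.png')
E
```

```text
time_s: 22.58
position: [0.6087, -0.017, 0.0178]
tool_rot: [[-0.001, 1.0, -0.0], [1.0, 0.001, -0.0], [-0.0, -0.0, -1.0]]
ft_force: [0.1, 0.4, 0.3]
grip_width: 0.0423
gripper_force: 0.0
time_s: 23.25
position: [0.4861, -0.0167, 0.2203]
tool_rot: [[-0.001, 1.0, 0.002], [1.0, 0.001, -0.001], [-0.001, 0.002, -1.0]]
ft_force: [0.8, 0.1, -0.3]
grip_width: 0.0428
gripper_force: 0.0
time_s: 23.58
position: [0.4893, -0.0171, 0.2169]
tool_rot: [[-0.001, 1.0, -0.001], [1.0, 0.001, 0.0], [0.0, -0.001, -1.0]]
ft_force: [0.6, -0.2, -0.2]
grip_width: 0.0429
gripper_force: 0.0
```

View pics/w8.png

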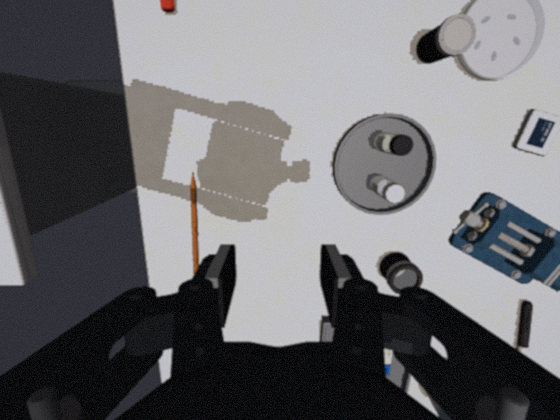

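View pics/s8.png

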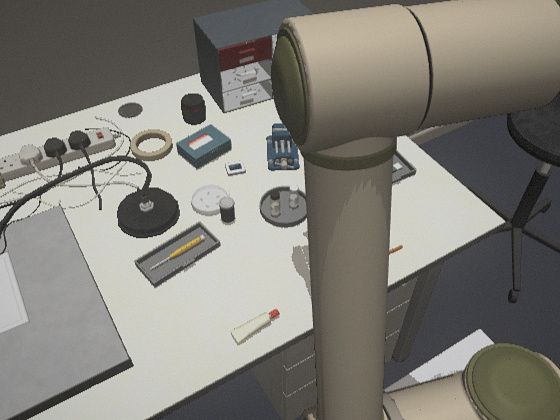

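w8 shows both vials upright in the round tray, caps at (400,145) and (393,192). s8 shows the screwdriver flat in its tray at (178,252), with the film can and loupe unmoved, so I'm handing in.

```bash
python3 -c "
from rig import env
print(env.close_job())"
```

```text
the job is handed in; nothing more can be done
None
```

All five items are in their trays and the job is handed in at about 24 s of robot time; the last pictures show them placed as asked and the film can and loupe where they were, but the hand-in returned no verdict.

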